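# Hold the amber reference cell in the photometer beam

## Robot

A 6-joint arm with a two-finger parallel gripper is mounted at the origin on the work surface. World frame = base frame: x ahead of the robot, y to its left, z up, the work surface at z = 0. Lengths are in mm, angles in rad, forces in N, time in s.
With the tool pointing down it reaches from about 275 to 1000 mm from the base axis. Payload 8.4 kg.
Tool frame: the origin (TCP) lies at the very end of the fingers, on their centre line; the grasp point (between the pads) lies 19 mm behind it; z points along the fingers, y is the line along which they close (so a half turn about z gives the same grasp; the last joint's range is limited). The gripper opens to 85 mm and grips with 20 to 120 N. Pads are 22 mm wide; open, the fingers measure 114 mm over their backs; the gripper's body (76 mm by 85 mm) begins 54 mm behind the grasp point. The pads swing forward as they close: fully open they stand 13 mm farther back than shut.
Start: joints at [-1.266, 0.353, 1.633, -0, 1.155, -0.002], TCP at [188.755, -595.818, 231.281] pointing down, gripper open.
Joint ranges: [-2.63, 2.63], [-0.92, 2.1], [0.06, 2.66], [-1.3, 4.44], [0, 2.69], [-3.02, 3.02]. Speed limits (rad/s): [2.22, 2.22, 2.79, 3.14, 3.14, 3.14].

## Interface

Orientations are given as [roll, pitch, yaw] about the fixed x, y, z axes, in that order (R = Rz(yaw) Ry(pitch) Rx(roll)).
In Python, from rig import sensors, grab_frame, camera_params, order gives the robot as it stands. The module is installed in compiled form; this text tells all that it offers.
- The arm moves only by the tool move_arm, never from a script. Its argument "motion" is a list of rows, each a list of 7 numbers: the turn, a rotation vector about the tool's x, y, z in normalised numbers (1 is 360 degrees), then the shift along the tool's x, y, z in normalised numbers (1 is 1 m), then the finger opening in m, from 0 to 0.0854. A call has 1 to 8 rows; each row is the pose to reach, as a shift and turn from the pose commanded when the call began, along the tool's axes at that moment; what a row does not reach only later rows make up. A row lasts 1/8 s, in which the tool goes at most 62.5 mm and 10.7 degrees, less where a joint would pass 70% of its speed; a pose out of reach is approached as far as the arm can. A call with a gripper value outside its range is refused whole. The fingers move at their own pace and stop on an object; "grip_force" is the grip in N (left out, the last holds). Time passes only in rows, so rows that repeat a pose let the fingers close. It gives the time, the measured TCP pose, the force, the opening and the grip force at its end, in the units of the state.
- sensors.sense(): the state, without advancing time (a new reading comes with each control period).
- grab_frame(name): name is "scene" or "side" or "wrist"; returns (picture, depth): 420x560x3 uint8, red, green, blue; 420x560 float32, mm along the optical axis (not along the pixel's ray), 0 where there is no reading.
- camera_params(name): a dict with "camera_matrix" (3x3 intrinsics, pixels), "world_from_camera" (4x4, takes a point from camera to world coordinates). Camera axes: x right, y down, z forward; pixel columns grow to the right and rows downward; lengths in mm; the calibration is good to about 2 mm. A picture is of the moment at which its call begins: read the wrist's pose just before it. camera_params takes no time and is no camera call; for the wrist camera it gives the pose at the moment of the call.
- order.sign_off(): hands the job in; it is judged then, once.
The state is a dict: "clock": time; "qpos": joint angles; "qvel": joint speeds; "joint_efforts": joint torques, N m; "eef_pos": TCP position; "tcp_rot": TCP orientation; "contact_force": force on the tool from outside, world axes, zero at the start; "wrist_torque": the same for the moment, N m; "opening": opening from 0.0 (shut) to 1.0 (fully open); "grasp_force": force on a finger pad.
Only numpy, scipy, OpenCV 4.12 (cv2) and the standard library are available. Lean on these libraries where they do the work, as an engineer would, in place of code of your own. Each camera call takes 0.05 s, during which the arm holds its last target. There are 200 camera calls.

## Task

First blind the ambient-light sensor: pick up the black shade by its orange tab and leave it balanced by itself, centred, on top of the white dome. Then pick up the amber cell with the fingers on its two white frosted faces only, never touching its clear amber faces, and hold it upright in free air about midway in the gap of the photometer rig, with the yellow beam going squarely through the clear faces, 20 mm above the underside of the cell. Finish while still holding it there, with the cell touching nothing but the fingers and the green and blue cells where they stood.

Things in the scene. Friction and masses are not known exactly. Their poses are not given: they have to be found in the camera images.
- shade: Light shade, loose, 80 g or so: a flat black disc 72 mm across and 6 mm thick with an orange upright tab on its centre, 26 mm along x, 14 mm along y (the grasp), 28 mm tall, so 34 mm high in all. Origin: centre of the disc's underside; z up. It lies on the bench.
- dome: White smooth dome on the ambient-light sensor, a grey cylinder 102 mm across fixed to the bench, 58 mm high. The dome is the cap of a ball of 50 mm radius and rises 16 mm above the cylinder; a flat thing on it is held by balance alone. Origin: on the axis, 60 mm above the bench.
- dome_top (a point): The highest point of the white dome, 74 mm above the bench.
- amber_cell: Solid glass cell, loose, upright block 28 x 23 x 66 mm (x, y, z), 95 g. White frosted plates, 20 mm wide, are its +x and -x faces (28 mm apart: the grasp); amber clear glass is its +y and -y faces and the middle stripe of its top. Origin: centre of underside. Stands on a black pad 6 mm thick, in a row with two others, 55 mm apart, roughly along world y. This is the one to hold in the beam.
- amber_centre (a point): Where the beam should go through the amber cell: on its vertical centre line, 20 mm above its underside; the light passes along the cell's y axis. Fingers that grip 27 mm or more above the underside leave it free.
- amber_clear: The two clear amber faces of the amber cell (+y and -y sides, 17 mm wide, from 4 to 64 mm above its underside), which no finger may touch. They are part of the cell; same origin and axes.
- green_cell: Solid glass cell, loose, upright block 28 x 23 x 66 mm (x, y, z), 95 g. White frosted plates, 20 mm wide, are its +x and -x faces (28 mm apart: the grasp); green clear glass is its +y and -y faces and the middle stripe of its top. Origin: centre of underside. Stands on a black pad 6 mm thick, in a row with two others, 55 mm apart, roughly along world y. To be left alone.
- blue_cell: Solid glass cell, loose, upright block 28 x 23 x 66 mm (x, y, z), 95 g. White frosted plates, 20 mm wide, are its +x and -x faces (28 mm apart: the grasp); blue clear glass is its +y and -y faces and the middle stripe of its top. Origin: centre of underside. Stands on a black pad 6 mm thick, in a row with two others, 55 mm apart, roughly along world y. To be left alone.
- rig: Photometer rig, fixed: base 80 x 270 x 12 mm (x, y, z), blue lamp head at +y (66 mm wide) and grey detector head at -y (50 mm wide), both 130 mm high over the bench; their round snouts, 34 and 28 mm across, face each other across an open gap of 110 mm (y from -55 to +55 mm). Nothing stands in the gap above the base. Origin: centre of the underside; z up.
- beam_mid (a point): Middle of the yellow light beam, midway between the snouts, 100 mm above the bench; the beam runs along this frame's y axis (the rig's y).
Mind the look-alikes: they are no part of the job. Several things look just like the shade: the one meant starts farthest to the robot's right.

How it is judged:
By the outcome, as a careful person would: the job done as asked, in the order asked, and still so for the second after the job is handed in, while the arm keeps its last pose, push and grip.
It also fails if it takes over 48 s, if anything falls off the work surface, if the arm or the gripper's body presses on something with over 40 N, if the wrist force passes 120 N, or if a joint passes its speed limit or range.

## Working session

There is one attempt and no reset: what is moved stays moved. The work goes in short steps, Python scripts to look and compute and a tool call to move; the robot and the scene stay as the last step left them, time stands still between calls to the robot, and variables do not carry over. Pictures are saved under pics/ and viewed, at most 10 in all, crops included, and the job is handed in when it is done.

Besides the shell and the picture viewer there is one more tool, called after "Request:" in YAML: its name, and indented under it one key for each argument. move_arm: Moves the arm, as the interface text tells. Its arguments: {"type":"object","properties":{"motion":{"type":"array","items":{"type":"array","items":{"type":"number"}}},"grip_force":{"type":"number"}},"required":["motion"]}

```bash
mkdir -p pics; cat > h.py <<'E'
import numpy as np, cv2
from rig import sensors, grab_frame, camera_params, order
def shot(n,f):
    p=camera_params(n); im,d=grab_frame(n); cv2.imwrite(f'pics/{f}.png',im[:,:,::-1]); np.savez(f'pics/{f}.npz',im=im,d=d,K=p['camera_matrix'],T=p['world_from_camera']); return im,d,p
def cloud(f):
    z=np.load(f'pics/{f}.npz'); d=z['d']; K=z['K']; v,u=np.indices(d.shape)
    P=np.stack([(u-K[0,2])*d/K[0,0],(v-K[1,2])*d/K[1,1],d],-1)
    return z['im'],P@z['T'][:3,:3].T+z['T'][:3,3],d>0
E
python3 - <<'E'
from h import *
for n in('scene','side'):
    im,d,p=shot(n,n+'0'); print(p['world_from_camera'].round(2).tolist())
print(sensors.sense())
E
```

```text
[[0.68, 0.56, -0.47, 1006.67], [0.73, -0.51, 0.45, -461.68], [0.01, -0.66, -0.75, 878.73], [0.0, 0.0, 0.0, 1.0]]
[[0.99, -0.12, 0.11, 426.54], [-0.16, -0.62, 0.76, -781.15], [-0.02, -0.77, -0.64, 727.55], [0.0, 0.0, 0.0, 1.0]]
{'clock': 0.1, 'qpos': array([-1.26641450e+00,  3.53578110e-01,  1.63408854e+00,  9.84507556e-06,
        1.15519956e+00, -2.43209557e-03]), 'qvel': array([-0.00058255, -0.00105836, -0.00231372,  0.00043341, -0.00076997,
       -0.0005188 ]), 'joint_efforts': array([ 1.74696510e-03, -6.06356978e+01, -3.42818892e+01, -7.61425304e-05,
        3.90201691e-03, -1.70729743e-05]), 'eef_pos': array([ 188.61493409, -595.39408017,  230.62493095]), 'tcp_rot': array([-3.14031913e+00, -1.20993070e-05,  3.06809930e-01]), 'contact_force': array([ 0.10056878,  0.04916445, -0.08811945]), 'wrist_torque': array([-0.05703   , -0.02897309, -0.03583124]), 'grasp_force': 0.0, 'opening': 1.002075397769505}
```

View pics/scene0.png

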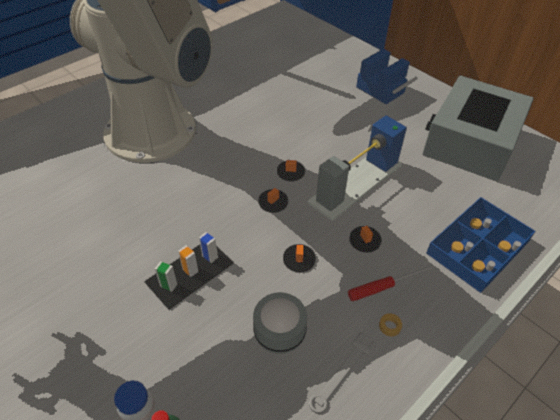

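View pics/side0.png

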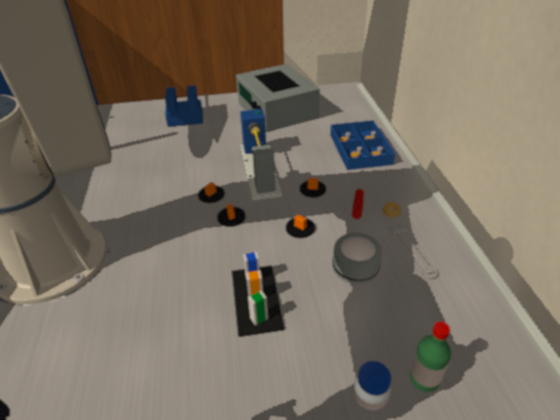

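Candidates for the shade in the scene view are black discs with orange tabs at (291,169), (273,199), (299,257) and (366,237). The one with the lowest world y is probably (299,257). The cells are green (165,278), amber (188,262) and blue (208,248). The dome is at (280,318), and the rig runs from (333,185) to (385,145).

```bash
cat > m.py <<'E'
from h import *
def ana(f,seeds):
    im,P,ok=cloud(f); hsv=cv2.cvtColor(im,cv2.COLOR_RGB2HSV)
    org=((hsv[...,0]<14)|(hsv[...,0]>174))&(hsv[...,1]>150)&(hsv[...,2]>70)&ok
    n,l=cv2.connectedComponents(org.astype(np.uint8))
    print(f)
    for (u,v) in seeds:
        w=l[v-4:v+5,u-4:u+5]; w=w[w>0]
        if len(w)==0: print('none',u,v); continue
        m=l==np.bincount(w).argmax(); p=P[m]; 
        t=p[p[:,2]>29]
        bb=P[v-22:v+23,u-25:u+26]; hb=hsv[v-22:v+23,u-25:u+26]
        k=(hb[...,2]<45)&(abs(bb[...,2]-6)<5); q=bb[k]
        r=cv2.minAreaRect(t[:,:2].astype(np.float32)) if len(t)>3 else None
        dc=cv2.minEnclosingCircle(q[:,:2].astype(np.float32)) if len(q)>3 else None
        print((u,v),m.sum(),'top',len(t),r,'zmax',p[:,2].max().round(1),'disc',dc, 'z',np.median(q[:,2]).round(1))
ana('scene0',[(291,167),(273,197),(299,253),(366,234)])
ana('side0',[(210,188),(231,212),(300,222),(313,184)])
for f,(u,v) in(('scene0',(280,318)),('side0',(358,250))):
    im,P,ok=cloud(f); b=P[v-45:v+46,u-45:u+46].reshape(-1,3)
    b=b[(b[:,2]>60.)&(b[:,2]<90)]
    A=np.c_[2*b,np.ones(len(b))]; s=np.linalg.lstsq(A,(b**2).sum(1),rcond=None)[0]
    rr=cv2.minEnclosingCircle(b[:,:2].astype(np.float32))
    print('dome',len(b),s[:3].round(1),'R',np.sqrt(s[3]+s[:3]@s[:3]).round(1),'zmax',b[:,2].max(),rr)
for f,(a,b,c,d) in(('scene0',(140,240,225,310)),('side0',(225,290,240,340))):
    im,P,ok=cloud(f); hsv=cv2.cvtColor(im,cv2.COLOR_RGB2HSV)
    p=P[c:d,a:b].reshape(-1,3); h=hsv[c:d,a:b].reshape(-1,3)
    t=(p[:,2]>68)&(p[:,2]<80); q=p[t]; hh=h[t]
    for nm,lo,hi in(('amber',5,25),('green',45,80),('blue',105,130)):
        k=(hh[:,0]>=lo)&(hh[:,0]<=hi)&(hh[:,1]>120); x=q[k]
        if len(x): 
            c0=np.median(x,0); near=q[np.linalg.norm(q[:,:2]-c0[:2],axis=1)<20]
            print(f,nm,k.sum(),c0.round(1),cv2.minAreaRect(near[:,:2].astype(np.float32)))
    pad=(h[:,2]<60)&(abs(p[:,2]-6)<4); print('pad',cv2.minAreaRect(p[pad][:,:2].astype(np.float32)))
for f,(a,b,c,d) in(('scene0',(305,412,110,225)),('side0',(232,285,100,205))):
    im,P,ok=cloud(f); hsv=cv2.cvtColor(im,cv2.COLOR_RGB2HSV)
    p=P[c:d,a:b].reshape(-1,3); h=hsv[c:d,a:b].reshape(-1,3)
    t=p[abs(p[:,2]-130)<5]
    n,l,cc=cv2.kmeans(t.astype(np.float32),2,None,(3,50,.1),5,0)
    for i in(0,1): x=t[l[:,0]==i]; print(f,'head',len(x),cv2.minAreaRect(x[:,:2].astype(np.float32)),np.median(x[:,2]))
    y=(h[:,0]>18)&(h[:,0]<34)&(h[:,1]>140)&(h[:,2]>110)&(abs(p[:,2]-100)<12); y=p[y]
    if len(y)>4: print('beam',len(y),y.mean(0).round(1),cv2.fitLine(y.astype(np.float32),cv2.DIST_HUBER,0,.01,.01).ravel().round(3),np.ptp(y,0))
    bs=p[abs(p[:,2]-12)<3]; print('base',cv2.minAreaRect(bs[:,:2].astype(np.float32)))
E
python3 m.py
python3 - <<'E'
import cv2
a=cv2.imread('pics/scene0.png')
cv2.imwrite('pics/crop1.png',cv2.resize(a[215:325,140:410],None,fx=2.9,fy=2.9,interpolation=cv2.INTER_CUBIC))
E
```

```text
scene0
(291, 167) 99 top 40 ((373.5673522949219, 172.63487243652344), (22.516050338745117, 12.225098609924316), 46.45749282836914) zmax 38.3 disc ((372.2292785644531, 174.3990478515625), 35.38644027709961) z 6.0
(273, 197) 123 top 57 ((418.1864318847656, 71.28517150878906), (14.349298477172852, 23.880552291870117), 4.896450519561768) zmax 37.1 disc ((410.29608154296875, 106.78843688964844), 70.87741088867188) z 6.2
(299, 253) 120 top 62 ((581.2186889648438, 1.169184684753418), (10.856385231018066, 26.751819610595703), 45.6057014465332) zmax 38.2 disc ((581.971923828125, 0.9686499834060669), 35.283653259277344) z 6.3
(366, 234) 142 top 68 ((644.4697265625, 147.73452758789062), (15.24188232421875, 26.546249389648438), 76.64879608154297) zmax 38.1 disc ((644.3804931640625, 146.58111572265625), 36.24052047729492) z 6.3
side0
(210, 188) 75 top 23 ((372.13525390625, 173.76443481445312), (22.64761734008789, 11.803640365600586), 38.23466491699219) zmax 34.4 disc ((392.5365905761719, 145.44647216796875), 65.52344512939453) z 5.4
(231, 212) 72 top 29 ((418.9424133300781, 72.44322967529297), (1
[... 2205 characters left out ...]
02  2.75822e+02
  1.02733e+02] [  8.87498418 101.22342968   6.53427916]
base ((514.4219970703125, 265.03802490234375), (81.50848388671875, 272.4654235839844), 1.312756896018982)
side0 head 229 ((512.138916015625, 364.35137939453125), (64.77070617675781, 57.941612243652344), 1.6957931518554688) 128.8163142897056
side0 head 224 ((517.411376953125, 165.91812133789062), (49.63862991333008, 52.83443069458008), 0.6118930578231812) 129.21966864271496
beam 49 [514.8 292.  100.4] [-8.00000e-03  9.99000e-01 -3.60000e-02  5.14297e+02  2.83227e+02
  1.01568e+02] [11.90415179 88.00973006 17.56531197]
base ((546.9863891601562, 410.87103271484375), (571.5612182617188, 147.67343139648438), 86.2631607055664)
```

View pics/crop1.png

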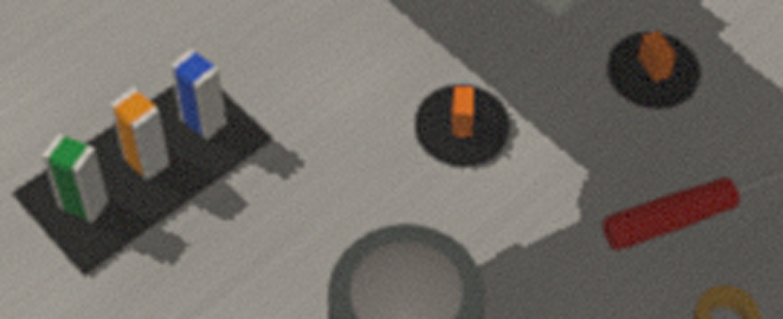

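The shade wanted is at pixel (299,257), world about (582, 1), with y ≈ 1. The other three have y of 72, 147 and 173. The crop shows it at (462,125) with its tab turned about 45°. Disc height 6 and diameter 71 both match. Next I work out the first move.

```bash
cat >> h.py <<'E'
from scipy.spatial.transform import Rotation as Ro
def go(x,y,z,yaw):
    s=sensors.sense(); R0=Ro.from_euler('xyz',s['tcp_rot']); R1=Ro.from_euler('xyz',[np.pi,0,yaw])
    d=R0.inv().apply(np.array([x,y,z])-s['eef_pos'])/1e3
    print('rv',(R0.inv()*R1).as_rotvec().round(4),'shift',d.round(4),'rows',np.linalg.norm(d)/.0625,'at',s['eef_pos'].round(1),s['tcp_rot'].round(4),'t',round(s['clock'],2),'F',s['contact_force'].round(1),'q',s['qpos'].round(2),'open',round(s['opening']*85.4,1))
E
python3 - <<'E'
from h import *
s=sensors.sense(); R0=Ro.from_euler('xyz',s['tcp_rot']).as_matrix(); T=camera_params('wrist')['world_from_camera']
print('cam in tool',(R0.T@(T[:3,3]-s['eef_pos'])).round(1),(R0.T@T[:3,:3]).round(3).tolist(),camera_params('wrist')['camera_matrix'].tolist())
go(582,-25,250,2.37)
E
```

```text
cam in tool [  71.6   -0.4 -142.9] [[-0.001, -0.959, -0.284], [1.0, -0.001, 0.0], [-0.001, -0.284, 0.959]] [[304.7461283904739, 0.0, 277.2445788367201], [0.0, 304.7461283904739, 208.0686211659987], [0.0, 0.0, 1.0]]
rv [-8.0000e-04 -1.3000e-03 -2.0632e+00] shift [ 0.5473 -0.425  -0.0188] rows 11.090627222037302 at [ 188.6 -595.4  230.6] [-3.1403 -0.      0.3068] t 0.1 F [ 0.1  0.  -0.1] q [-1.27  0.35  1.63  0.    1.16 -0.  ] open 85.6
```

Careful with the scale: turns go in shares of 360 degrees. That gives: -1.44 rad / 6.2832 = -0.2292.

Request:
move_arm:
  motion:
    - [0,0,-0.0286,0.045,-0.035,-0.019,0.085]
    - [0,0,-0.0573,0.09,-0.07,-0.019,0.085]
    - [0,0,-0.0859,0.137,-0.106,-0.019,0.085]
    - [0,0,-0.1146,0.182,-0.142,-0.019,0.085]
    - [0,0,-0.1432,0.228,-0.177,-0.019,0.085]
    - [0,0,-0.1719,0.274,-0.212,-0.019,0.085]
    - [0,0,-0.2005,0.319,-0.248,-0.019,0.085]
    - [0,0,-0.2292,0.365,-0.283,-0.019,0.085]

```text
clock: 1.1
eef_pos: [451.9, -214.1, 250.2]
tcp_rot: [-3.142, 0.0, 1.753]
contact_force: [1.5, -0.9, 0.6]
opening: 0.988
grasp_force: 0.0
```

```bash
python3 -c "
from h import *
go(582,-25,250,2.37)"
```

```text
rv [-1.000e-04  0.000e+00 -6.174e-01] shift [0.1624 0.1622 0.0002] rows 3.6723182059351718 at [ 451.9 -214.1  250.2] [-3.1415  0.      1.7526] t 1.1 F [ 1.5 -0.9  0.6] q [-0.45  0.14  1.87 -0.    1.13 -0.63] open 84.4
```

```bash
python3 -c "
from h import *
shot('wrist','w_cells')"
```

```text
(no output)
```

Scaled: -0.617 rad / 6.2832 = -0.0982.

Request:
move_arm:
  motion:
    - [0,0,-0.0255,0.041,0.041,0,0.085]
    - [0,0,-0.0509,0.082,0.082,0,0.085]
    - [0,0,-0.0764,0.123,0.123,0,0.085]
    - [0,0,-0.0982,0.162,0.162,0,0.085]
    - [0,0,-0.0982,0.162,0.162,0,0.085]
    - [0,0,-0.0982,0.162,0.162,0,0.085]

```text
clock: 1.9
eef_pos: [581.8, -28.0, 249.7]
tcp_rot: [-3.14, -0.001, 2.364]
contact_force: [-0.8, -0.3, -0.3]
opening: 0.989
grasp_force: 0.0
```

```bash
python3 -c "
from h import *
shot('wrist','w_shade')
a=cv2.imread('pics/w_cells.png');b=cv2.imread('pics/w_shade.png')
cv2.imwrite('pics/two.png',cv2.resize(np.vstack([a,b]),None,fx=.7,fy=.7))
go(582,1,60,2.37)"
```

```text
rv [-0.001  -0.0006 -0.0073] shift [0.0204 0.0215 0.1899] rows 3.0752042145304355 at [581.6 -28.6 249.9] [-3.1406e+00 -6.0000e-04  2.3627e+00] t 1.95 F [-0.1 -0.6  0. ] q [-0.05  0.27  1.71 -0.    1.17 -0.84] open 85.0
```

View pics/two.png

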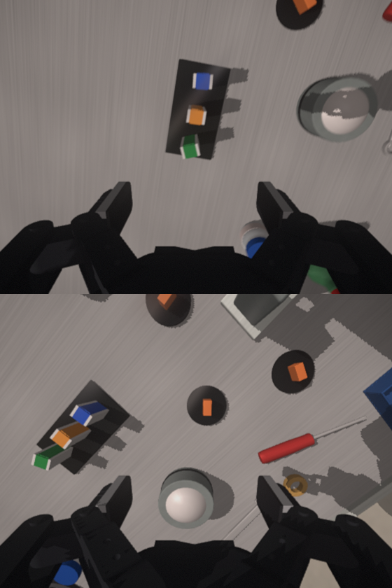

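The top picture shows the cells at about (282,166) for amber. The bottom one shows the wanted shade at full-frame (296,161), its tab lined up with the tool, and the dome at (264,299). Now I measure both.

```bash
cat > m2.py <<'E'
from h import *
def rect(p): 
    return cv2.minAreaRect(p[:,:2].astype(np.float32))
def shade(f,u,v):
    im,P,ok=cloud(f); hsv=cv2.cvtColor(im,cv2.COLOR_RGB2HSV); s=np.s_[v-35:v+36,u-35:u+36]; p=P[s]; h=hsv[s]
    t=(p[...,2]>30)&(h[...,1]>130); dk=(h[...,2]<70)&(abs(p[...,2]-6)<3)
    print(f,'tab',t.sum(),rect(p[t]),'z',np.median(p[t][:,2]),'disc',cv2.minEnclosingCircle(p[dk][:,:2].astype(np.float32)),'z',np.median(p[dk][:,2]))
def dome(f,u,v):
    im,P,ok=cloud(f); b=P[v-60:v+60,u-60:u+60].reshape(-1,3); b=b[(b[:,2]>50)&(b[:,2]<90)]
    print('cyl',cv2.minEnclosingCircle(b[:,:2].astype(np.float32)))
    b=b[b[:,2]>61]; from scipy.optimize import least_squares
    r=least_squares(lambda c:np.linalg.norm(b-c,axis=1)-50,[677,-146,24],loss='soft_l1'); print('dome',len(b),r.x.round(1),'top',b[:,2].max().round(1))
if __name__=='__main__':
    shade('w_shade',296,161); dome('w_shade',264,299); dome('scene0',280,318); dome('side0',358,250)
E
python3 m2.py
```

```text
w_shade tab 264 ((581.3833618164062, 2.832998275756836), (13.829463958740234, 26.17560577392578), 43.422706604003906) z 34.400531933126416 disc ((581.6807861328125, 2.947026491165161), 35.53184509277344) z 6.427779063722596
cyl ((677.5015869140625, -144.0062713623047), 51.14371109008789)
dome 1968 [ 677.5 -144.6   24.1] top 75.6
cyl ((677.6626586914062, -145.5583953857422), 51.49324035644531)
dome 929 [ 677.1 -145.2   24.2] top 76.0
cyl ((677.9943237304688, -145.1822052001953), 52.297264099121094)
dome 538 [ 677.8 -145.    23.3] top 75.1
```

```bash
python3 -c "
from h import *
go(581.5,2.7,10,2.335)"
```

```text
rv [-0.001  -0.0006  0.0277] shift [0.0219 0.0224 0.2399] rows 3.8710440916980056 at [581.6 -28.6 249.9] [-3.1406e+00 -6.0000e-04  2.3627e+00] t 1.95 F [-0.1 -0.6  0. ] q [-0.05  0.27  1.71 -0.    1.17 -0.84] open 85.0
```

Scaled: 0.028 rad / 6.2832 = 0.0045.

Request:
move_arm:
  motion:
    - [0,0,0.0045,0.0219,0.0224,0.05,0.06]
    - [0,0,0.0045,0.0219,0.0224,0.1,0.06]
    - [0,0,0.0045,0.0219,0.0224,0.15,0.06]
    - [0,0,0.0045,0.0219,0.0224,0.18,0.06]
    - [0,0,0.0045,0.0219,0.0224,0.21,0.06]
    - [0,0,0.0045,0.0219,0.0224,0.23,0.06]
    - [0,0,0.0045,0.0219,0.0224,0.24,0.06]
    - [0,0,0.0045,0.0219,0.0224,0.24,0.06]

```text
clock: 2.95
eef_pos: [582.4, 3.1, 10.2]
tcp_rot: [-3.141, -0.0, 2.335]
contact_force: [-0.3, 0.3, 0.6]
opening: 0.706
grasp_force: 0.0
```

```bash
python3 -c "
from h import *
go(581.5,2.7,10,2.335)"
```

```text
rv [-0.0003 -0.0003  0.0002] shift [ 0.0003 -0.0009  0.0002] rows 0.015386230511166209 at [582.4   3.1  10.2] [-3.1413e+00 -3.0000e-04  2.3352e+00] t 2.95 F [-0.3  0.3  0.6] q [ 0.    0.58  1.87 -0.    0.7  -0.76] open 60.3
```

Request:
move_arm:
  motion:
    - [0,0,0,0,-0.0008,0,0.0]
    - [0,0,0,0,-0.0008,0,0.0]
    - [0,0,0,0,-0.0008,0,0.0]
    - [0,0,0,0,-0.0008,0,0.0]
    - [0,0,0,0,-0.0008,0,0.0]
    - [0,0,0,0,-0.0008,0,0.0]
  grip_force: 30

```text
clock: 3.7
eef_pos: [582.6, 2.9, 11.1]
tcp_rot: [3.141, 0.001, 2.336]
contact_force: [-1.0, 0.4, 6.7]
opening: 0.156
grasp_force: 30.6
```

Request:
move_arm:
  motion:
    - [0,0,0,0,0,-0.01,0.0]
    - [0,0,0,0,0,-0.03,0.0]
    - [0,0,0,0,0,-0.06,0.0]
    - [0,0,0,0,0,-0.1,0.0]
    - [0,0,0,0,0,-0.12,0.0]
    - [0,0,0,0,0,-0.13,0.0]
    - [0,0,0,0,0,-0.13,0.0]

```text
clock: 4.58
eef_pos: [582.2, 2.9, 141.1]
tcp_rot: [3.141, 0.001, 2.336]
contact_force: [-0.4, -0.5, -1.6]
opening: 0.157
grasp_force: 29.6
```

```bash
python3 -c "
from h import *
go(677.5,-144.9,140,2.335); print(sensors.sense()['grasp_force'])
shot('wrist','w_held')
import cv2
"; python3 - <<'E'
import sys; sys.path.insert(0,'.')
import os; os.chdir('.')
from h import *
im,P,ok=cloud('w_held'); s=sensors.sense()
hsv=cv2.cvtColor(im,cv2.COLOR_RGB2HSV)
R=Ro.from_euler('xyz',s['tcp_rot']); Q=R.inv().apply((P-s['eef_pos']).reshape(-1,3)).reshape(P.shape)
print('disc dz hist', [ (z,int(((abs(Q[...,2]-z)<1)&(np.hypot(Q[...,0],Q[...,1])<40)&ok).sum())) for z in range(-4,14,2)])
m=(np.hypot(Q[...,0],Q[...,1])<45)&(abs(Q[...,2]-4)<5)&ok&(hsv[...,2]<90)
q=Q[m]; print(m.sum(),cv2.minEnclosingCircle(q[:,:2].astype(np.float32)),np.median(q[:,2]))
A=np.c_[q[:,:2],np.ones(len(q))]; print('plane',np.linalg.lstsq(A,q[:,2],rcond=None)[0])
E
```

```text
rv [0.0009 0.0009 0.0008] shift [-0.1726 -0.0335  0.0013] rows 2.813630573624625 at [582.2   2.9 141.1] [3.1407e+00 9.0000e-04 2.3358e+00] t 4.58 F [-0.4 -0.5 -1.6] q [ 0.    0.39  1.81  0.    0.95 -0.76] open 13.4
29.561679661273956
disc dz hist [(-4, 47), (-2, 44), (0, 44), (2, 581), (4, 6548), (6, 283), (8, 87), (10, 35), (12, 0)]
7369 ((0.4723232090473175, -0.16513532400131226), 36.27417755126953) 3.869835994796476
plane [ 7.18570031e-03 -9.81166473e-05  3.82835122e+00]
```

View pics/w_held.png

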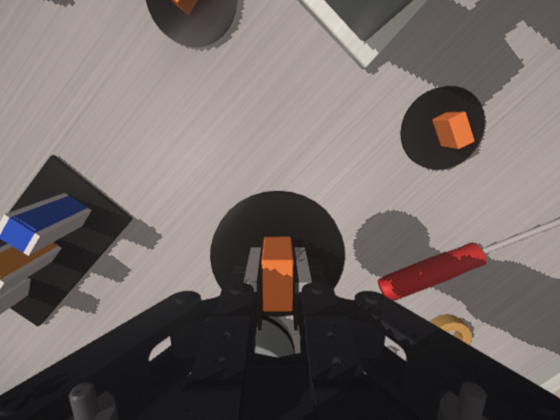

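The shade is held level and centred: the disc centre is at pixel (278,250), within 0.5 mm of the tool axis, and its underside is about 10 mm below the TCP. Next I carry it over the dome.

Request:
move_arm:
  motion:
    - [0,0,0,-0.03,-0.006,0,0.0]
    - [0,0,0,-0.07,-0.014,0,0.0]
    - [0,0,0,-0.115,-0.022,0,0.0]
    - [0,0,0,-0.15,-0.029,0,0.0]
    - [0,0,0,-0.168,-0.0328,0,0.0]
    - [0,0,0,-0.1727,-0.0335,0.01,0.0]
    - [0,0,0,-0.1727,-0.0335,0.03,0.0]
    - [0,0,0,-0.1727,-0.0335,0.04,0.0]

```text
clock: 5.62
eef_pos: [675.6, -143.5, 97.8]
tcp_rot: [-3.14, -0.003, 2.337]
contact_force: [-0.6, -0.5, -0.6]
opening: 0.157
grasp_force: 29.5
```

Request:
move_arm:
  motion:
    - [0,0,0,0,0,0.004,0.0]
    - [0,0,0,0,0,0.004,0.0]

```text
clock: 5.88
eef_pos: [677.2, -144.4, 96.1]
tcp_rot: [-3.141, -0.0, 2.336]
contact_force: [0.1, -0.3, -0.0]
opening: 0.157
grasp_force: 29.5
```

```bash
python3 -c "
from h import *
go(677.7,-144.8,85.5,2.336); print(sensors.sense()['grasp_force'],sensors.sense()['wrist_torque'])
shot('scene','s_pre');shot('side','d_pre')
for f,(u,v),(c,e) in (('s_pre',(280,305),0),('d_pre',(358,240),0)) if 0 else []: pass
for f,u,v in (('s_pre',280,305),('d_pre',358,240)):
    im,P,ok=cloud(f); m=(np.hypot(P[...,0]-677.5,P[...,1]+145)<45)&(im.max(-1)<70)&ok&(P[...,2]>70)&(P[...,2]<95)
    q=P[m]; h=np.histogram(q[:,2],np.arange(70,96,2)); print(f,m.sum(),cv2.minEnclosingCircle(q[abs(q[:,2]-np.median(q[:,2]))<3][:,:2].astype(np.float32)),np.median(q[:,2]),h[0])
"
```

```text
rv [-0.0002 -0.0004  0.0003] shift [-0.0006  0.0001  0.0106] rows 0.16943128321877438 at [ 677.2 -144.4   96.1] [-3.1414e+00 -4.0000e-04  2.3363e+00] t 5.88 F [ 0.1 -0.3 -0. ] q [-0.21  0.59  1.58  0.    0.97 -0.98] open 13.4
29.532904028892517 [-0.00909646 -0.00713175  0.01256174]
s_pre 644 ((676.2593994140625, -145.66200256347656), 36.303619384765625) 91.14412806983648 [  0   0   0   0   0   0   0   4  10 122 312 183]
d_pre 464 ((676.1924438476562, -146.07106018066406), 36.220027923583984) 90.82579703243425 [  0   0   0   0   0   0   0   6  12  93 283  68]
```

Request:
move_arm:
  motion:
    - [0,0,0,-0.0006,0.0006,0.004,0.0]
    - [0,0,0,-0.0006,0.0006,0.008,0.0]
    - [0,0,0,-0.0006,0.0006,0.0095,0.0]
    - [0,0,0,-0.0006,0.0006,0.0095,0.0]

```text
clock: 6.48
eef_pos: [678.0, -145.0, 86.6]
tcp_rot: [-3.141, -0.0, 2.336]
contact_force: [-0.1, 0.0, -0.8]
opening: 0.159
grasp_force: 29.5
```

Request:
move_arm:
  motion:
    - [0,0,0,0,0,0.001,0.0]
    - [0,0,0,0,0,0.001,0.0]

```text
clock: 6.72
eef_pos: [678.2, -145.0, 85.8]
tcp_rot: [-3.142, 0.0, 2.336]
contact_force: [0.3, -0.3, -1.4]
opening: 0.157
grasp_force: 29.5
```

Request:
move_arm:
  motion:
    - [0,0,0,0,0,0.0005,0.0]
    - [0,0,0,0,0,0.0005,0.0]

```text
clock: 6.98
eef_pos: [678.2, -144.9, 85.3]
tcp_rot: [3.142, 0.0, 2.336]
contact_force: [-0.1, 0.1, -1.2]
opening: 0.157
grasp_force: 29.5
```

Request:
move_arm:
  motion:
    - [0,0,0,0,0,0.0005,0.0]
    - [0,0,0,0,0,0.0005,0.0]

```text
clock: 7.22
eef_pos: [678.3, -145.0, 85.0]
tcp_rot: [3.142, 0.0, 2.336]
contact_force: [-0.9, 0.2, 1.5]
opening: 0.155
grasp_force: 30.0
```

Request:
move_arm:
  motion:
    - [0,0,0,0,0,0,0.014]
    - [0,0,0,0,0,0,0.016]
    - [0,0,0,0,0,0,0.02]
    - [0,0,0,0,0,0,0.03]
    - [0,0,0,0,0,0,0.045]
    - [0,0,0,0,0,0,0.06]
    - [0,0,0,0,0,0,0.06]

```text
clock: 8.1
eef_pos: [678.2, -145.0, 84.8]
tcp_rot: [3.142, -0.0, 2.336]
contact_force: [-0.2, -0.2, -0.4]
opening: 0.702
grasp_force: 0.0
```

```bash
cat > m3.py <<'E'
from h import *
import sys
t=sys.argv[1]
for n in('scene','side'):
    f=n+t; shot(n,f); im,P,ok=cloud(f); m=(np.hypot(P[...,0]-677.5,P[...,1]+145)<50)&(im.max(-1)<70)&ok&(P[...,2]>65)&(P[...,2]<95)
    q=P[m]; q=q[abs(q[:,2]-np.median(q[:,2]))<5]; c=np.linalg.lstsq(np.c_[q[:,:2]-[677.5,-145],np.ones(len(q))],q[:,2],rcond=None)[0]
    print(f,len(q),cv2.minEnclosingCircle(q[:,:2].astype(np.float32)),np.median(q[:,2]).round(1),'tilt',c.round(3))
E
python3 m3.py _rel; python3 -c "
from h import *
go(449.7,-193.8,200,1.57)
a=cv2.imread('pics/scene_rel.png')[230:380,200:360];b=cv2.imread('pics/side_rel.png')[180:330,280:440]
cv2.imwrite('pics/rel.png',cv2.resize(np.hstack([a,b]),None,fx=2.5,fy=2.5,interpolation=cv2.INTER_CUBIC))"
```

```text
scene_rel 852 ((676.9013671875, -146.54920959472656), 36.704463958740234) 80.3 tilt [-5.0000e-03  3.0000e-03  8.0274e+01]
side_rel 332 ((677.9365234375, -147.78086853027344), 35.335655212402344) 79.4 tilt [-8.000e-03  2.300e-02  7.968e+01]
rv [-0.      0.      0.7658] shift [ 0.123  -0.1987 -0.1152] rows 4.168351978741233 at [ 678.2 -145.    84.8] [-3.1416  0.      2.3358] t 8.2 F [-0.2 -0.3  0.3] q [-0.21  0.61  1.58 -0.    0.95 -0.98] open 59.7
```

View pics/rel.png

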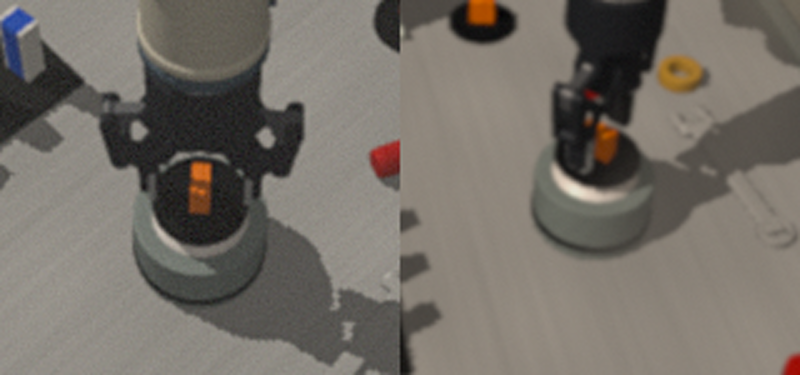

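The shade rests level on the dome with the fingers clear, its tab at pixel (200,188) in the left crop. I go straight up and then to the cells.

Scaled: 0.58 rad / 6.2832 = 0.0923.

Request:
move_arm:
  motion:
    - [0,0,0,0,0,-0.008,0.06]
    - [0,0,0,0,0,-0.025,0.06]
    - [0,0,0,0,0,-0.055,0.06]
    - [0,0,0,0,0,-0.09,0.06]
    - [0,0,0.0191,0.01,-0.015,-0.125,0.06]
    - [0,0,0.0414,0.035,-0.055,-0.14,0.06]
    - [0,0,0.0668,0.065,-0.105,-0.14,0.06]
    - [0,0,0.0923,0.095,-0.155,-0.14,0.06]

```text
clock: 9.2
eef_pos: [499.4, -184.1, 226.4]
tcp_rot: [3.14, 0.001, 1.751]
contact_force: [-0.7, -0.6, 0.4]
opening: 0.704
grasp_force: 0.0
```

```bash
python3 m3.py _up; python3 -c "
from h import *
go(450,-230,230,1.57)"
```

```text
scene_up 879 ((677.1282348632812, -146.15240478515625), 36.49431228637695) 80.4 tilt [-4.0000e-03  2.0000e-03  8.0387e+01]
side_up 450 ((677.8333740234375, -147.1813201904297), 36.26231002807617) 79.3 tilt [-7.0000e-03  4.0000e-03  7.9328e+01]
rv [-0.0023 -0.0002  0.1799] shift [-0.0371 -0.0528 -0.0041] rows 1.0346968133131833 at [ 495.4 -184.1  225.7] [-3.1393e+00 -4.0000e-04  1.7499e+00] t 9.3 F [ 0.4 -0.5 -0.1] q [-0.36  0.21  1.84 -0.    1.09 -0.54] open 60.5
```

Scaled: 0.18 rad / 6.2832 = 0.0286.

Request:
move_arm:
  motion:
    - [-0.0004,0,0.0191,-0.02,-0.03,-0.004,0.06]
    - [-0.0004,0,0.0286,-0.037,-0.053,-0.004,0.06]
    - [-0.0004,0,0.0286,-0.037,-0.053,-0.004,0.06]
    - [-0.0004,0,0.0286,-0.037,-0.053,-0.004,0.06]

```text
clock: 9.8
eef_pos: [456.1, -229.8, 229.6]
tcp_rot: [3.138, 0.0, 1.577]
contact_force: [0.2, -0.3, -1.1]
opening: 0.703
grasp_force: 0.0
```

```bash
cat > m4.py <<'E'
from h import *
import sys
f=sys.argv[1]; shot('wrist',f)
im,P,ok=cloud(f); hsv=cv2.cvtColor(im,cv2.COLOR_RGB2HSV)
for nm,y0 in(('green',-249),('amber',-194),('blue',-141)):
    m=(abs(P[...,2]-72)<3)&(abs(P[...,0]-450)<25)&(abs(P[...,1]-y0)<25)&ok
    p=P[m]; r=cv2.minAreaRect(p[:,:2].astype(np.float32)); print(nm,m.sum(),r,np.median(p[:,2]).round(1))
m=(hsv[...,2]<70)&(abs(P[...,2]-6)<3)&(abs(P[...,0]-450)<70)&(abs(P[...,1]+196)<110)
print('pad',cv2.minAreaRect(P[m][:,:2].astype(np.float32)))
E
python3 m4.py w_c2; python3 -c "
from h import *
go(450,-194,36,1.57)"
```

```text
green 567 ((449.967529296875, -247.69610595703125), (28.055395126342773, 23.50470733642578), 22.933523178100586) 72.3
amber 652 ((449.662841796875, -192.3404083251953), (27.645042419433594, 22.653976440429688), 0.39447689056396484) 72.3
blue 746 ((449.557861328125, -140.14266967773438), (28.032093048095703, 23.06154441833496), 6.311429977416992) 72.3
pad ((450.6670837402344, -194.39450073242188), (89.696044921875, 167.58023071289062), 0.16738486289978027)
rv [ 0.0034 -0.      0.007 ] shift [ 0.0356 -0.0066  0.1933] rows 3.1472206077130593 at [ 456.2 -229.6  229.4] [ 3.1382 -0.      1.577 ] t 9.85 F [-0.9 -0.1  1.2] q [-0.47  0.18  1.88  0.    1.08 -0.48] open 60.1
```

View pics/w_c2.png

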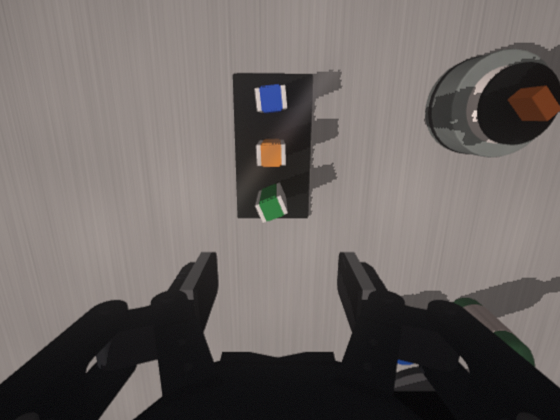

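Amber is the middle cell at pixel (271,153), square to the world axes, with blue at (271,98) and green, turned, at (271,205). The measured size of 27.6 x 22.7 and the height of 72 both match. I lower onto it.

Scaled: 0.0034 rad / 6.2832 = 0.0005.

Request:
move_arm:
  motion:
    - [0.0005,0,0.0011,0.018,-0.0033,0.03,0.06]
    - [0.0005,0,0.0011,0.0366,-0.0066,0.075,0.06]
    - [0.0005,0,0.0011,0.0366,-0.0066,0.1,0.06]
    - [0.0005,0,0.0011,0.0366,-0.0066,0.1,0.06]
    - [0.0005,0,0.0011,0.0366,-0.0066,0.12,0.06]

```text
clock: 10.48
eef_pos: [451.0, -193.7, 110.5]
tcp_rot: [3.139, 0.001, 1.57]
contact_force: [-0.2, -0.5, 0.2]
opening: 0.703
grasp_force: 0.0
```

```bash
python3 -c "
from h import *
go(450,-193,38,1.571)"
```

```text
rv [ 0.0024  0.0013 -0.0011] shift [ 0.0008 -0.0012  0.0725] rows 1.159959204855857 at [ 451.  -193.7  110.5] [3.1392e+00 1.3000e-03 1.5699e+00] t 10.47 F [-0.2 -0.5  0.2] q [-0.41  0.31  2.02 -0.    0.81 -0.41] open 60.0
```

Request:
move_arm:
  motion:
    - [0,0,0,0.0006,-0.0008,0.025,0.06]
    - [0,0,0,0.0006,-0.0008,0.05,0.06]
    - [0,0,0,0.0006,-0.0008,0.068,0.06]
    - [0,0,0,0.0006,-0.0008,0.0715,0.06]
    - [0,0,0,0.0006,-0.0008,0.0715,0.06]
    - [0,0,0,0.0006,-0.0008,0.0715,0.06]

```text
clock: 11.22
eef_pos: [448.7, -193.0, 38.3]
tcp_rot: [3.141, 0.0, 1.569]
contact_force: [-0.6, -0.4, 0.4]
opening: 0.703
grasp_force: 0.0
```

```bash
python3 -c "
from h import *
go(450,-193,38,1.571)"
```

```text
rv [ 0.0004  0.0004 -0.0021] shift [-0.      0.0013  0.0003] rows 0.02076197100680909 at [ 448.7 -193.    38.3] [3.1412e+00 4.0000e-04 1.5689e+00] t 11.22 F [-0.6 -0.4  0.4] q [-0.41  0.43  2.06 -0.    0.65 -0.41] open 60.1
```

Scaled: -0.001 rad / 6.2832 = -0.0002.

Request:
move_arm:
  motion:
    - [0,0,-0.0002,0,0.0012,0,0.06]
    - [0,0,-0.0002,0,0.0012,0,0.04]
    - [0,0,-0.0002,0,0.0012,0,0.034]
    - [0,0,-0.0002,0,0.0012,0,0.03]
    - [0,0,-0.0002,0,0.0012,0,0.0]
    - [0,0,-0.0002,0,0.0012,0,0.0]
    - [0,0,-0.0002,0,0.0012,0,0.0]
    - [0,0,-0.0002,0,0.0012,0,0.0]
  grip_force: 40

```text
clock: 12.22
eef_pos: [449.3, -192.7, 37.4]
tcp_rot: [-3.141, -0.0, 1.57]
contact_force: [-0.9, -0.2, 4.4]
opening: 0.325
grasp_force: 39.6
```

Request:
move_arm:
  motion:
    - [0,0,0,0,0,-0.008,0.0]
    - [0,0,0,0,0,-0.025,0.0]
    - [0,0,0,0,0,-0.055,0.0]
    - [0,0,0,0,0,-0.095,0.0]
    - [0,0,0,0,0,-0.135,0.0]
    - [0,0,0,0,0,-0.155,0.0]
    - [0,0,0,0,0,-0.16,0.0]
    - [0,0,0,0,0,-0.16,0.0]

```text
clock: 13.22
eef_pos: [448.9, -192.6, 196.9]
tcp_rot: [-3.14, -0.0, 1.57]
contact_force: [-0.8, 0.0, -1.4]
opening: 0.327
grasp_force: 39.5
```

```bash
python3 -c "
from h import *
go(514.3,265,200,1.571+.025)
print(sensors.sense()['grasp_force'])"
```

```text
rv [-0.0016 -0.0004 -0.0262] shift [ 0.4576  0.0649 -0.003 ] rows 7.395700143262916 at [ 448.9 -192.6  196.9] [-3.1400e+00 -4.0000e-04  1.5698e+00] t 13.22 F [-0.8  0.  -1.4] q [-0.41  0.18  1.95 -0.    1.01 -0.41] open 27.9
39.47945415973663
```

Scaled: -0.026 rad / 6.2832 = -0.0041.

Request:
move_arm:
  motion:
    - [0,0,0,0.03,0.004,-0.003,0.0]
    - [0,0,0,0.08,0.011,-0.003,0.0]
    - [0,0,0,0.135,0.019,-0.003,0.0]
    - [0,0,-0.0008,0.19,0.027,-0.003,0.0]
    - [0,0,-0.0016,0.245,0.035,-0.003,0.0]
    - [0,0,-0.0024,0.3,0.043,-0.003,0.0]
    - [0,0,-0.0032,0.355,0.05,-0.003,0.0]
    - [-0.0003,0,-0.0041,0.4,0.057,-0.003,0.0]

```text
clock: 14.22
eef_pos: [505.9, 209.1, 198.7]
tcp_rot: [-3.14, 0.001, 1.597]
contact_force: [-0.4, -0.3, -1.4]
opening: 0.323
grasp_force: 39.5
```

```bash
python3 -c "
from h import *
go(514.3,265,200,1.595)"
```

```text
rv [-0.0018  0.0006  0.0019] shift [ 0.0557  0.0099 -0.0014] rows 0.9046422932820686 at [505.9 209.1 198.7] [-3.1398e+00  6.0000e-04  1.5969e+00] t 14.22 F [-0.4 -0.3 -1.4] q [0.39 0.27 1.83 0.   1.04 0.36] open 27.6
```

Scaled: -0.0018 rad / 6.2832 = -0.0003.

Request:
move_arm:
  motion:
    - [-0.0003,0.0001,0.0003,0.03,0.005,0,0.0]
    - [-0.0003,0.0001,0.0003,0.05,0.009,0,0.0]
    - [-0.0003,0.0001,0.0003,0.0557,0.0099,0,0.0]
    - [-0.0003,0.0001,0.0003,0.0557,0.0099,0,0.0]
    - [-0.0003,0.0001,0.0003,0.0557,0.0099,0,0.0]
    - [-0.0003,0.0001,0.0003,0.0557,0.0099,0,0.0]

```text
clock: 14.98
eef_pos: [515.2, 262.3, 200.5]
tcp_rot: [3.139, -0.001, 1.593]
contact_force: [-0.4, 0.7, -0.6]
opening: 0.322
grasp_force: 39.5
```

```bash
cat > m5.py <<'E'
from h import *
import sys
t=sys.argv[1]; tz=float(sys.argv[2])
s=sensors.sense(); e=s['eef_pos']; R=Ro.from_euler('xyz',s['tcp_rot'])
for n in('scene','side','wrist'):
    f=n+t; shot(n,f); im,P,ok=cloud(f); hsv=cv2.cvtColor(im,cv2.COLOR_RGB2HSV)
    Q=R.inv().apply((P-e).reshape(-1,3)).reshape(P.shape)
    m=(abs(Q[...,0])<30)&(abs(Q[...,1])<30)&ok&(Q[...,2]>-20)&(Q[...,2]<45)
    am=m&(hsv[...,0]>4)&(hsv[...,0]<24)&(hsv[...,1]>120)&(hsv[...,2]>60)
    wh=m&(hsv[...,1]<60)&(hsv[...,2]>110)
    for nm,k in(('amber',am),('white',wh)):
        q=Q[k]
        if len(q)>20: print(n,nm,len(q),'pct1/50/99',np.percentile(q,[1,50,99],axis=0).round(1).tolist())
    q=Q[m&(Q[...,2]>3)]; 
    if len(q)>20: print(' below tips',len(q),np.percentile(q,[1,50,99],axis=0).round(1).tolist())
go(514.3,265,tz,1.595)
E
python3 m5.py _gap 111.4
python3 -c "
import cv2,numpy as np
a=cv2.imread('pics/scene_gap.png')[60:220,270:430];b=cv2.imread('pics/side_gap.png')[50:210,180:340];
cv2.imwrite('pics/gap.png',cv2.resize(np.hstack([a,b]),None,fx=2.5,fy=2.5,interpolation=cv2.INTER_CUBIC))"
```

```text
scene amber 127 pct1/50/99 [[-14.4, -10.0, -20.0], [-11.5, -0.5, 2.7], [-7.6, 8.3, 28.5]]
scene white 33 pct1/50/99 [[-12.3, -15.8, -16.6], [-10.2, 9.7, 15.3], [-3.5, 13.4, 32.5]]
 below tips 147 [[-14.2, -15.6, 3.8], [-10.1, 5.4, 17.3], [9.6, 13.8, 31.0]]
side amber 139 pct1/50/99 [[-16.3, -8.7, -19.5], [-10.2, 1.5, 3.5], [-5.4, 11.4, 30.6]]
 below tips 109 [[-15.9, -13.3, 3.7], [-10.0, -0.1, 17.7], [7.9, 14.0, 32.2]]
wrist amber 1329 pct1/50/99 [[10.3, -10.4, -19.7], [12.2, -0.8, -2.1], [12.8, 9.0, 25.7]]
wrist white 555 pct1/50/99 [[10.1, -18.9, -19.7], [10.7, -10.9, 0.4], [11.4, 13.4, 30.1]]
 below tips 820 [[10.2, -14.2, 3.2], [12.0, -0.3, 14.5], [12.7, 13.2, 30.2]]
rv [ 0.0025 -0.0009 -0.0018] shift [ 0.0022 -0.0012  0.0891] rows 1.4257347602998394 at [515.3 262.7 200.5] [ 3.1391e+00 -9.0000e-04  1.5932e+00] t 15.12 F [ 0.2  0.8 -0.6] q [ 0.47  0.31  1.77 -0.    1.06  0.45] open 27.8
```

View pics/gap.png

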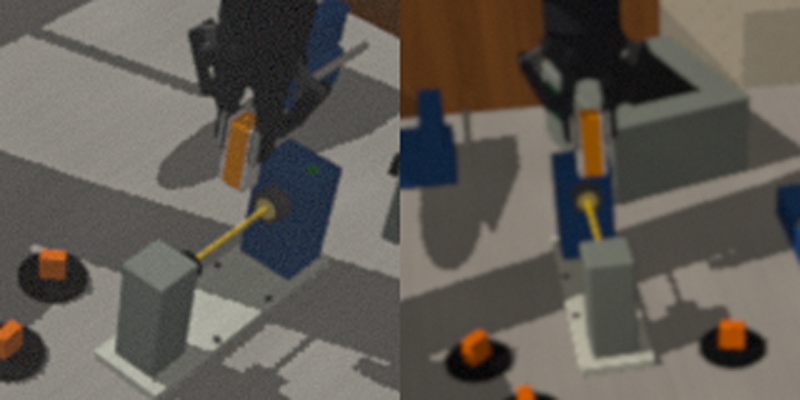

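The cell is upright between the fingers, at (238,150) in the left crop, above the beam that runs from (195,255) to (265,210). Its offsets in the tool frame are under 1 mm and its underside is 31.4 mm below the TCP. I lower it into the gap.

Scaled: 0.0025 rad / 6.2832 = 0.0004.

Request:
move_arm:
  motion:
    - [0.0004,-0.0001,-0.0002,0.0022,-0.001,0.015,0.0]
    - [0.0004,-0.0001,-0.0002,0.0022,-0.001,0.035,0.0]
    - [0.0004,-0.0001,-0.0002,0.0022,-0.001,0.055,0.0]
    - [0.0004,-0.0001,-0.0002,0.0022,-0.001,0.073,0.0]
    - [0.0004,-0.0001,-0.0002,0.0022,-0.001,0.084,0.0]
    - [0.0004,-0.0001,-0.0002,0.0022,-0.001,0.0891,0.0]
    - [0.0004,-0.0001,-0.0002,0.0022,-0.001,0.0891,0.0]
    - [0.0004,-0.0001,-0.0002,0.0022,-0.001,0.0891,0.0]

```text
clock: 16.12
eef_pos: [514.8, 265.6, 111.8]
tcp_rot: [3.141, -0.0, 1.595]
contact_force: [-0.5, 0.5, -2.0]
opening: 0.327
grasp_force: 39.5
```

```bash
python3 m5.py _in 111.4;  python3 m3.py _fin; python3 -c "
from h import *
im,P,ok=cloud('scene_in')
for nm,y0 in(('green',-248),('blue',-141)):
    p=P[(abs(P[...,2]-72)<4)&(abs(P[...,0]-450)<25)&(abs(P[...,1]-y0)<22)&ok]; print(nm,cv2.minAreaRect(p[:,:2].astype(np.float32)))
im,P,ok=cloud('wrist_in'); hsv=cv2.cvtColor(im,cv2.COLOR_RGB2HSV)
a=cv2.imread('pics/scene_in.png')[60:220,270:430];b=cv2.imread('pics/side_in.png')[80:240,180:340];c=cv2.resize(cv2.imread('pics/wrist_in.png'),(533,400))
d=cv2.resize(np.vstack([a,b]),None,fx=1.25,fy=1.25,interpolation=cv2.INTER_CUBIC)
cv2.imwrite('pics/in.png',np.hstack([d,c]))"
```

```text
scene amber 110 pct1/50/99 [[-27.0, -10.6, -18.7], [-12.0, 0.2, 3.8], [-8.5, 8.8, 28.2]]
 below tips 122 [[-26.9, -15.0, 3.6], [-10.6, 5.6, 15.2], [9.7, 14.4, 31.3]]
side amber 99 pct1/50/99 [[-26.2, -8.3, -19.7], [-10.8, 1.3, -0.2], [-6.2, 10.9, 22.1]]
 below tips 71 [[-26.6, -13.8, 3.2], [-10.5, -1.7, 11.4], [6.8, 14.8, 23.4]]
wrist amber 1327 pct1/50/99 [[10.0, -10.5, -19.7], [11.9, -0.4, -1.8], [26.3, 8.8, 25.0]]
wrist white 594 pct1/50/99 [[9.8, -17.9, -19.4], [10.4, 1.7, 0.0], [26.3, 19.4, 30.6]]
 below tips 1072 [[9.9, -14.3, 3.4], [11.9, -0.9, 9.8], [29.5, 13.0, 30.5]]
rv [ 0.0007 -0.0004 -0.0002] shift [-0.0006 -0.0004  0.0004] rows 0.012349948598018513 at [514.7 265.6 111.8] [ 3.1409e+00 -4.0000e-04  1.5948e+00] t 16.27 F [ 0.2 -1.5 -0.9] q [0.47 0.42 1.83 0.   0.89 0.45] open 27.6
scene_fin 871 ((677.4042358398438, -146.30361938476562), 36.3566780090332) 80.3 tilt [-6.0000e-03  3.0000e-03  8.0273e+01]
side_fin 445 ((677.2452392578125, -147.08233642578125), 35.83878707885742) 79.3 tilt [-2.0000e-03  1.1000e-02  7.9455e+01]
green ((450.4293212890625, -248.55770874023438), (29.966028213500977, 24.808460235595703), 17.722726821899414)
blue ((449.468994140625, -141.11997985839844), (29.72825050354004, 24.508800506591797), 8.395071983337402)
```

View pics/in.png

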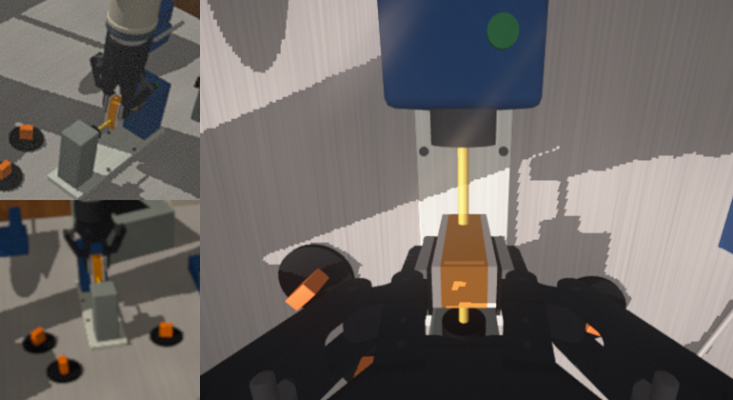

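The wrist view shows the beam meeting the clear amber face squarely, with the beam at column 463 and the cell centre at about 465. The green and blue cells are where they stood, the shade is level on the dome, and the clock reads 16 s. I hand it in.

```bash
python3 -c "
from h import *
print(sensors.sense()['qvel'].round(3)); print(order.sign_off())"
```

```text
[ 0.     0.     0.    -0.001 -0.002 -0.001]
the job is handed in; nothing more can be done
None
```

The job is handed in: the shade sits level on the dome, about 1–1.5 mm off centre by camera, and the amber cell is held upright by its frosted faces about midway in the gap, with the beam squarely through its clear faces about 20 mm above its underside, at about 16 s.

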